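# Feel the jaw gap of the bag-sealing press with a taper gauge

### The job

Check the jaw gap of the bag-sealing press: first swing its open upper jaw all the way down onto its stop by pushing on its black bar, then take the taper gauge by its upright grip and, keeping the blade flat on the press's lower plate, slide it straight in from the front between the jaws until it drags snugly, without forcing it. Finish while still holding the gauge in the gap at that depth; do not let go, and leave everything else on the table where it is.

Things in the scene. Friction and masses are not known exactly. Their poses are not given: they have to be found in the camera images.
- press: Grey press for sealing bags, fixed to the table, 210 mm deep, 170 mm wide, base 26 mm high; two hinge posts 88 mm high at x = 132, y = +-71 mm. Origin: at table height below the middle of the shut upper jaw's front edge. x points into the press from its front, y along the jaws, z up; its other points share these axes while the jaw is shut.
- jaw (a joint): Hinge of the upper jaw, an aluminium arm 138 mm long, 104 mm wide, hinged at its far end about the press's y. 0: down on its hard stop; grows as it swings up (starts at 0.5 to 0.85 rad, most 1.0). Stiff hinge: it stays where it is left; pushing the bar along its arc takes about 4 to 10 N, straight down more while it is high.
- jaw_hinge (a point): Point on the jaw's hinge axis, middle of the press (x = 130 mm, z = 68 mm in the press's frame).
- bar (a point): Top of the middle of the black push bar along y across the jaw: round, 16 mm diameter, 124 mm long, on two studs. With the jaw shut it is at x = 40, z = 108 mm in the press's frame (90 mm in front of and 40 mm above the hinge axis); it turns with the jaw about that axis.
- slot (a point): Point on top of the lower steel plate, in the middle, straight below the front edge of the shut upper jaw; x into the gap, z up. The plate is flat, 120 mm wide, 8 mm thick, reaches from 60 mm in front of this point to 105 mm behind it; its top is 40 to 42 mm above the table (differs each time, firm under load). Friction coefficient some 0.6.
- plate_front (a point): Middle of the front edge of the lower plate's top face (60 mm in front of slot).
- pad: The upper jaw's face: steel bar 45 mm deep, 120 mm wide, 10 mm thick, sprung under the arm; can be lifted 4.5 mm (begins at about 3 N, then 3 N more per mm). At rest, jaw shut, its flat underside is 47 mm above the table: gap to the lower plate 5 to 7 mm. Origin: middle of the lower front edge.
- pad_edge (a point): Middle of the pad's lower front edge; moves with the pad. The gauge's slope meets this edge when the tip is about 22 mm (gap 5) to 45 mm (gap 7) past it; the push needed then rises from almost nothing to about 4 N (snug), and by some 4 N per 10 mm of further sliding.
- pad_rest (a point): Where pad_edge is when the pad is at rest in the arm (moves with the arm); pad_edge's z in this frame is the pad's lift, 0 to 4.5 mm.
- gauge: Taper gauge, loose, 150 g, flat on the table left or right of the press's front. Upright dark wooden grip 40 long (x), 14 wide (y), 10 to 46 mm above the underside, on a steel foot 44 x 30 x 10 mm; steel blade 30 wide runs to +x, flat below, 11 mm thick at the grip (x = 20) falling to 3 mm at the tip (x = 110). Origin: underside, below the grip's middle; z up.
- tip (a point): Middle of the gauge's tip, on its underside (x = 110 mm in the gauge's frame).
- roll: Bystander, leave alone: roll of label tape lying flat, paper, ring 72 mm across, 45 mm high; origin at its underside.
- mug: Bystander, leave alone: white ceramic mug, 80 mm across, 95 mm high; origin at its underside.
- jar: Bystander, leave alone: glass jar with a steel cap, 68 mm across, 100 mm high; origin at its underside.
- wrench: Bystander, leave alone: steel open wrench lying flat; origin at its underside.
- spoon: Bystander, leave alone: wooden spoon lying flat; origin at its underside.
- screwdriver: Bystander, leave alone: screwdriver with a black handle lying across the table in front of the press; origin at its underside.
- tumbler: Bystander, leave alone: glass tumbler, 68 mm across, 100 mm high; origin at its underside.
Mind the look-alikes: they are no part of the job. Of the things that look like the gauge, the middle-sized one is meant.

How it is judged:
By the outcome, as a careful person would: the job done as asked, in the order asked, and still so for the second after the job is handed in, while the arm keeps its last pose, push and grip.
It also fails if it takes over 72 s, if anything falls off the work surface, if the arm or the gripper's body presses on something with over 40 N, if the wrist force passes 120 N, or if a joint passes its speed limit or range.

### The arm

A 7-joint arm with a two-finger parallel gripper is mounted at the origin on the work surface. World frame = base frame: x ahead of the robot, y to its left, z up, the work surface at z = 0. Lengths are in m, angles in degrees, forces in N, time in s.
With the tool pointing down it reaches from about 0.4 to 0.85 m from the base axis. Payload 10.4 kg.
Tool frame: the origin (TCP) lies midway between the tips of the shut fingers; the grasp point (between the pads) lies 19 mm behind it (arm.grasp_offset is the distance from the TCP to the grasp point, in m); z points along the fingers, y is the line along which they close (so a half turn about z gives the same grasp; the last joint's range is limited). The gripper opens to 85 mm and grips with 20 to 120 N. Pads are 22 mm wide; open, the fingers measure 114 mm over their backs; the gripper's body (76 mm by 85 mm) begins 54 mm behind the grasp point. The pads swing forward as they close: fully open they stand 13 mm farther back than shut.
Start: joints at [72.273, 19.034, -3.707, 83.658, 1.238, 77.344, -5.071], TCP at [0.177, -0.599, 0.231] pointing down, gripper open.
Joint ranges: [-148.97, 148.97], [-28.65, 121.19], [-84.17, 76.75], [9.2, 138.47], [-72.65, 252.65], [3.7, 117.97], [-149.18, 149.18]. Speed limits (degrees/s): [127.2, 127.2, 159.86, 159.86, 180, 180, 180].

### API

Orientations are given as [roll, pitch, yaw] about the fixed x, y, z axes, in that order (R = Rz(yaw) Ry(pitch) Rx(roll)).
In Python, from bench import arm gives the robot as it stands.
- The arm moves only by the shell command python3 -m jog 'ROWS' [OPENING] [FORCE]. ROWS is rows parted by semicolons, their numbers by spaces, 1 to 12 of them, each of 6 numbers: dx, dy, dz in m, then a rotation vector rx, ry, rz in degrees; each row is the pose to reach, as a shift and turn from the pose commanded when the command began, along the tool's axes at that moment; what a row does not reach only later rows make up. A row lasts 1/12 s, in which the tool goes at most 0.0417 m and 7.16 degrees, less where a joint would pass 70% of its speed; a pose out of reach is approached as far as the arm can. OPENING is the finger opening in m, set as the command begins (- or left out keeps the last). The fingers move at their own pace and stop on an object; FORCE is the grip in N (left out, the last holds). Time passes only in rows, so rows that do not move let the fingers close. It prints the time, the measured TCP pose, the force, the opening and the grip force at its end.
- arm.get_state(): the state, without advancing time (a new reading comes with each control period).
- arm.grab_frame(name): name is "scene" or "top"; returns (picture, depth): 480x640x3 uint8, red, green, blue; 480x640 float32, m along the optical axis (not along the pixel's ray), 0 where there is no reading.
- arm.camera_info(name): a dict with "fx", "fy", "cx", "cy" (pixels), "R" (3x3) and "t" (3): a world point X has camera coordinates R X + t. Camera axes: x right, y down, z forward; pixel columns grow to the right and rows downward; lengths in m; the calibration is good to about 2 mm. A picture is of the moment at which its call begins. camera_info takes no time and is no camera call.
- arm.hand_in(): hands the job in; it is judged then, once.
Trained networks look in the newest picture that a camera, given by its name, has taken for a name from the list of things; names that differ only in an ending like _2 or _b are one class to them, and where a whole thing is asked for, a point or a joint stands for the part that bears it (a point fixed in the world has none). Each returns a list of dicts, best first, with "confidence" (0 to 1); they miss things now and then, are a little off and sometimes report something else, mostly with a low value. They report only what shows in the picture. A call takes as long as a camera call. They do not tell look-alikes from the thing itself.
- arm.cut_out(camera, target): "pixels" (480x640 bool, what is visible of it) and "xy" ([column, row] in pixels, amid what is visible of it).
The state is a dict: "clock": time; "joint_positions": joint angles; "dq": joint speeds; "tau": joint torques, N m; "ee_pos": TCP position; "orientation": TCP orientation; "force": force on the tool from outside, world axes, zero at the start; "moment": the same for the moment, N m; "finger_gap": finger opening in m; "gripper_force": force on a finger pad.
Only numpy, scipy, OpenCV 4.12 (cv2) and the standard library are available. Lean on these libraries where they do the work, as an engineer would, in place of code of your own. Each camera call takes 0.05 s, during which the arm holds its last target. There are 200 camera calls.

## Working session

There is one attempt and no reset: what is moved stays moved. The work goes in short steps, Python scripts to look and compute and a shell command to move; the robot and the scene stay as the last step left them, time stands still between calls to the robot, and variables do not carry over. Pictures are saved under pics/ and viewed, at most 10 in all, crops included, and the job is handed in when it is done.

```bash
mkdir -p pics; python3 - <<'E'
from bench import arm
import cv2,numpy as np
for n in("scene","top"):
    p,d=arm.grab_frame(n); cv2.imwrite(f"pics/{n}0.png",p[:,:,::-1]); np.save(f"{n}_d.npy",d); np.save(f"{n}_p.npy",p)
    c=arm.camera_info(n); print(n,c)
    for t in("gauge","bar","plate_front","pad","press"):
        for r in arm.cut_out(n,t): print(n,t,round(r["confidence"],2),r["xy"],r["pixels"].sum())
print(arm.get_state())
E
```

```text
scene {'fx': 485.5626603365414, 'fy': 485.5626603365414, 'cx': 319.1596710996429, 'cy': 233.93348920649322, 'R': array([[ 7.51665842e-01,  6.59544071e-01, -2.83403712e-04],
       [ 5.57131831e-01, -6.35179038e-01, -5.34931503e-01],
       [-3.52990914e-01,  4.01931846e-01, -8.44895382e-01]]), 't': array([-0.3914494 , -0.2230681 ,  1.70346896])}
scene gauge 0.92 [311.6, 198.7] 670
scene bar 0.89 [362.0, 263.6] 1801
scene bar 0.24 [167.5, 278.4] 728
scene plate_front 0.59 [327.5, 266.0] 1017
scene pad 0.77 [341.2, 256.3] 240
scene pad 0.66 [378.4, 197.7] 336
scene press 0.8 [354.3, 272.6] 4782
scene press 0.63 [428.1, 225.8] 887
top {'fx': 437.2290454824554, 'fy': 437.2290454824554, 'cx': 320.86350771819434, 'cy': 234.49097765218667, 'R': array([[ 0.02602752, -0.99964615, -0.00548983],
       [-0.98351981, -0.02462398, -0.17911575],
       [ 0.17891719,  0.01006129, -0.98381269]]), 't': array([-3.53043050e-05,  5.25996631e-01,  1.05019556e+00])}
top gauge 0.94 [214.3, 229.4] 680
top gauge 0.94 [196.8, 287.8] 355
top gauge 0.57 [274.3, 300.0] 1096
top bar 0.68 [325.1, 172.3] 2011
top p
[... 172 characters left out ...]
10
{'clock': 0.6, 'joint_positions': array([72.27285525, 19.03350557, -3.70520439, 83.65813376,  1.23888727,
       77.34267173, -5.06869121]), 'dq': array([ 0.01301422, -0.07914299,  0.01651361, -0.03854146, -0.00886281,
        0.0535785 ,  0.0498935 ]), 'tau': array([-1.16205811e-04, -6.24954629e+01,  4.94255754e-02, -3.91699433e+01,
        1.65186619e-02,  1.82650914e-03, -2.75775494e-05]), 'ee_pos': array([ 0.17679956, -0.59949644,  0.23133439]), 'orientation': array([1.79994439e+02, 7.20318507e-04, 1.64329952e+01]), 'force': array([-0.62823734, -0.52827883,  0.0993521 ]), 'moment': array([ 0.02319727, -0.03576014, -0.0425609 ]), 'gripper_force': 0.0, 'finger_gap': 0.08524051060420253}
```

View pics/top0.png

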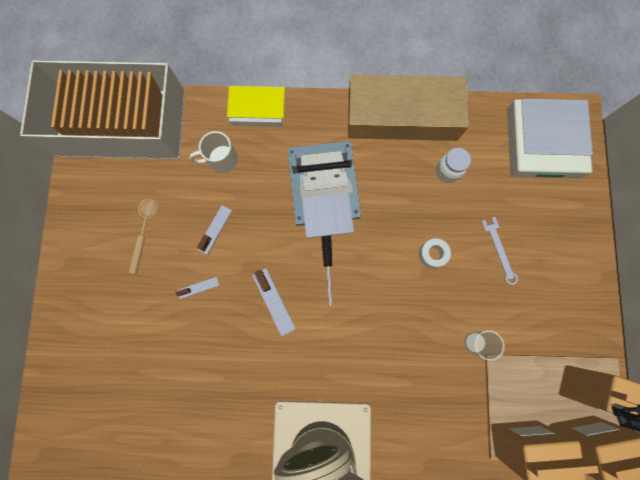

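View pics/scene0.png

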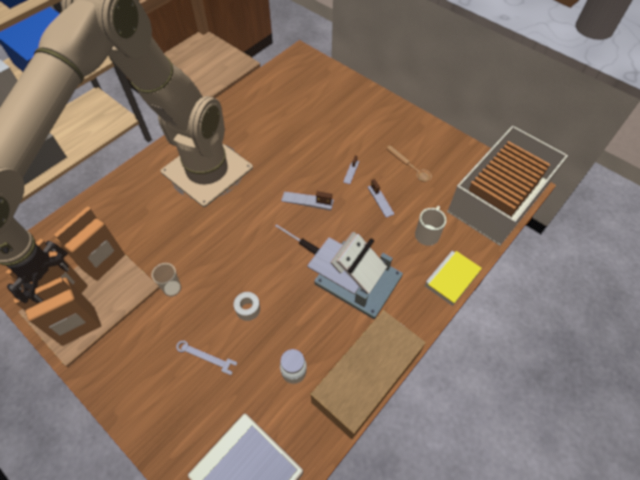

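Gauge look-alikes in the top picture: (214,229), (197,288) and (273,300). By area, the one at (214,229) is middle-sized. I'll measure the lengths and confirm in a crop.

```bash
cat > h.py <<'E'
from bench import arm
import numpy as np,cv2
def cloud(n,d):
    c=arm.camera_info(n); v,u=np.mgrid[:480,:640]
    P=np.stack([(u-c["cx"])/c["fx"]*d,(v-c["cy"])/c["fy"]*d,d],-1)
    return (P-c["t"])@c["R"]
def proj(n,X):
    c=arm.camera_info(n); q=np.atleast_2d(X)@c["R"].T+c["t"]
    return np.c_[q[:,0]/q[:,2]*c["fx"]+c["cx"],q[:,1]/q[:,2]*c["fy"]+c["cy"]]
E
python3 - <<'E'
from h import *
p,d=arm.grab_frame("top"); W=cloud("top",d)
print("table z",np.median(W[240:300,380:400,2]))
for r in arm.cut_out("top","gauge"):
    if r["confidence"]<.4: continue
    m=r["pixels"]; X=W[m]; q=X[:,:2].astype(np.float32)
    rect=cv2.minAreaRect(q); print("gauge",r["xy"],rect, X[:,2].min(),X[:,2].max())
# press area
x0=p[125:245,275:375]; h=W[125:245,275:375,2]
hh=np.clip(h/0.2*255,0,255).astype(np.uint8)
a=cv2.resize(x0[:,:,::-1],None,fx=4,fy=4,interpolation=cv2.INTER_NEAREST)
b=cv2.resize(p[195:345,165:300,::-1],(400,480),interpolation=cv2.INTER_CUBIC)[:480]
cv2.imwrite("pics/crop1.png",np.hstack([a,b]))
for v in range(205,240,4): print(v,[(int(u),*np.round(W[v,u]*1000).astype(int)) for u in (300,310,328,345,356)])
for v in range(150,205,5): print(v,np.round(W[v,325]*1000).astype(int),np.round(W[v,312]*1000).astype(int))
np.save("top_d.npy",d);np.save("top_p.npy",p)
E
```

```text
table z -0.0004951743882992208
gauge [196.4, 289.1] ((0.37517696619033813, 0.18650656938552856), (0.3746914565563202, 0.06025680899620056), 85.1855239868164) -0.0060824802700820595 1.1274098068327585
gauge [214.3, 232.7] ((0.47029227018356323, 0.14232438802719116), (0.3737713098526001, 0.13428816199302673), 64.58124542236328) -0.003979558343265651 1.1274098068327585
gauge [327.6, 173.3] ((0.546940267086029, -0.018690213561058044), (0.41516026854515076, 0.13657927513122559), 12.684844017028809) 0.020592849744443514 1.1274098068327585
205 [(300, np.int64(606), np.int64(70), np.int64(25)), (310, np.int64(602), np.int64(43), np.int64(44)), (328, np.int64(605), np.int64(-3), np.int64(37)), (345, np.int64(605), np.int64(-46), np.int64(40)), (356, np.int64(610), np.int64(-76), np.int64(23))]
209 [(300, np.int64(595), np.int64(69), np.int64(27)), (310, np.int64(593), np.int64(43), np.int64(37)), (328, np.int64(593), np.int64(-3), np.int64(43)), (345, np.int64(594), np.int64(-46), np.int64(44)), (356, np.int64(598), np.int64(-75), np.int64(28))]
213 [(300, np.int64(584), np.int64(69), np.int6
[... 1398 characters left out ...]
.int64(534), np.int64(-48), np.int64(34)), (356, np.int64(541), np.int64(-78), np.int64(-4))]
237 [(300, np.int64(526), np.int64(68), np.int64(1)), (310, np.int64(521), np.int64(41), np.int64(32)), (328, np.int64(524), np.int64(-5), np.int64(22)), (345, np.int64(529), np.int64(-49), np.int64(1)), (356, np.int64(530), np.int64(-78), np.int64(-1))]
150 [758   9  24] [757  43  27]
155 [722   8  85] [724  41  76]
160 [703   8 100] [705  40  92]
165 [670   7 159] [669  37 157]
170 [667   7 129] [657  37 157]
175 [651   6 142] [651  37 139]
180 [634   6 158] [633  36 158]
185 [623   6 153] [622  36 155]
190 [614   6 145] [615  36 139]
195 [630   6  40] [602  36 141]
200 [617   5  40] [617  39  40]
```

View pics/crop1.png

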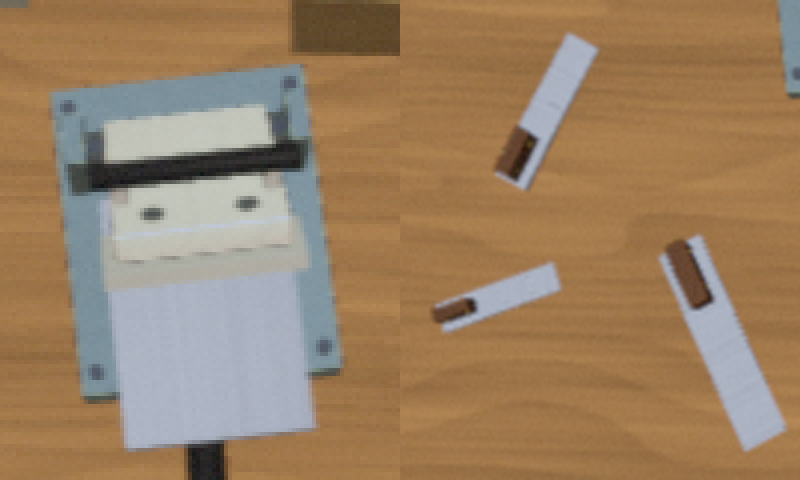

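The crop's right half shows the middle-sized gauge at its top, which is top pixel (214,229), with the grip at the lower left and the blade pointing up and right. The left half shows the press with the black bar at about (325,166) and the plate's front edge at row 236. Next I'll fit the poses by silhouette.

```bash
cat > fit.py <<'E'
from h import *
from scipy.optimize import minimize
S=6
def box(x0,x1,y0,y1,z0,z1): return np.array([[x,y,z] for x in(x0,x1) for y in(y0,y1) for z in(z0,z1)])/1000
blade=np.array([[20,y,z] for y in(-15,15) for z in(0,11)]+[[110,y,z] for y in(-15,15) for z in(0,3)])/1000
foot=box(-22,22,-15,15,0,10); grip=box(-20,20,-7,7,10,46)
def world(V,q):
    c,s=np.cos(q[2]),np.sin(q[2]); return np.c_[V[:,0]*c-V[:,1]*s+q[0],V[:,0]*s+V[:,1]*c+q[1],V[:,2]]
def nonwood(img):
    hsv=cv2.cvtColor(img,cv2.COLOR_RGB2HSV)
    return ((hsv[...,1]<90)|(hsv[...,2]<75))
def render(n,parts,q,roi):
    u0,v0,u1,v1=roi; m=np.zeros(((v1-v0)*S,(u1-u0)*S),np.uint8)
    for V in parts:
        a=(proj(n,world(V,q))-[u0-.5,v0-.5])*S-.5
        h=cv2.convexHull(a.astype(np.float32)); cv2.fillConvexPoly(m,np.round(h*16).astype(np.int32),255,shift=4)
    return cv2.resize(m,(u1-u0,v1-v0),interpolation=cv2.INTER_AREA)/255.
E
python3 - <<'E'
from fit import *
T=np.load("top_p.npy"); Sc=np.load("scene_p.npy")
for n,p in(("top",T),("scene",Sc)):
    hsv=cv2.cvtColor(p,cv2.COLOR_RGB2HSV)
    pts={"top":[(220,222),(207,243),(208,236),(230,240),(328,215),(325,166),(310,180),(300,215),(325,250)],"scene":[(384,205),(376,185),(395,190),(330,265),(355,253),(350,290),(345,245)]}[n]
    print(n,[(q,hsv[q[1],q[0]].tolist()) for q in pts])
    c=arm.camera_info(n); print("cam",-c["R"].T@c["t"])
E
```

```text
top [((220, 222), [110, 29, 194]), ((207, 243), [11, 130, 49]), ((208, 236), [165, 19, 108]), ((230, 240), [16, 139, 169]), ((328, 215), [112, 30, 194]), ((325, 166), [170, 17, 45]), ((310, 180), [42, 13, 190]), ((300, 215), [100, 49, 155]), ((325, 250), [30, 14, 37])]
cam [0.32943099 0.00235051 1.12740981]
scene [((384, 205), [117, 25, 183]), ((376, 185), [10, 132, 89]), ((395, 190), [13, 142, 145]), ((330, 265), [118, 26, 177]), ((355, 253), [35, 16, 197]), ((350, 290), [120, 23, 155]), ((345, 245), [17, 21, 170])]
cam [ 1.01982655 -0.56818847  1.31981597]
```

```bash
cat >> fit.py <<'E'
def soft(img,dark):
    hsv=cv2.cvtColor(img,cv2.COLOR_RGB2HSV).astype(float)
    return np.maximum(np.clip((130-hsv[...,1])/95,0,1),np.clip((135-hsv[...,2])/60,0,1) if dark else 0)
def fit(items,x0,mk,steps):
    def cost(q):
        e=0
        for n,a,w,roi in items:
            u0,v0,u1,v1=roi; e+=(((render(n,*mk(q),roi)-a[v0:v1,u0:u1])**2)*w[v0:v1,u0:u1]).sum()
        return e
    x0=np.array(x0,float); best=None
    for k in range(3):
        sim=np.vstack([x0]+[x0+np.eye(len(x0))[i]*steps[i]/(k+1) for i in range(len(x0))])
        r=minimize(cost,x0,method="Nelder-Mead",options=dict(initial_simplex=sim,xatol=1e-5,fatol=1e-3,maxiter=400)); x0=r.x
    return r.x,r.fun
E
cat > run.py <<'E'
from fit import *
I={"top":np.load("top_p.npy"),"scene":np.load("scene_p.npy")}
W=np.ones((480,640))
g={"top":("top",soft(I["top"],1),W,(185,195,245,265)),"scene":("scene",soft(I["scene"],1),W,(360,172,402,224))}
for k in(["top"],["scene"],["top","scene"]):
    x,f=fit([g[i] for i in k],[.505,.285,np.radians(-25)],lambda q:((blade,foot,grip),q),[.01,.01,.1]); print("gauge",k,x[:2],np.degrees(x[2]),f)
def mkp(q):
    b=q[3]*1000
    return (box(-60,105,-60,60,32,41),box(b,b+210,-85,85,0,26)),q[:3]
pr={}
for n,roi,sd in(("top",(275,130,375,250),(318,237,338,260)),("scene",(295,220,415,325),(290,220,318,257))):
    m=soft(I[n],1); u0,v0,u1,v1=roi
    c=np.zeros_like(m,np.uint8); c[v0:v1,u0:u1]=(m[v0:v1,u0:u1]>.5)
    cs,_=cv2.findContours(c,cv2.RETR_EXTERNAL,cv2.CHAIN_APPROX_NONE); h=max(cs,key=cv2.contourArea)
    inner=np.zeros_like(c); cv2.drawContours(inner,[h],-1,1,-1); inner=cv2.erode(inner,np.ones((3,3)))
    m=np.where(inner>0,1,m); w=W.copy(); w[sd[1]:sd[3],sd[0]:sd[2]]=0
    if n=="scene": w[220:255,:]=0
    pr[n]=(n,m,w,roi)
for k in(["top"],["scene"],["top","scene"]):
    x,f=fit([pr[i] for i in k],[.59,-.002,np.radians(3),-.03],mkp,[.01,.01,.1,.02]); print("press",k,x[:2],np.degrees(x[2]),x[3],f)
q=x
# bar centroid vs jaw angle
for n,(u0,v0,u1,v1) in(("top",(285,155,360,182)),("scene",(340,235,380,275))):
    h=cv2.cvtColor(I[n],cv2.COLOR_RGB2HSV)[...,2]; d=np.zeros_like(h); d[v0:v1,u0:u1]=h[v0:v1,u0:u1]<70
    _,l,st,ce=cv2.connectedComponentsWithStats(d); i=1+st[1:,4].argmax(); c=ce[i]; print(n,c,st[i])
    best=min((np.linalg.norm(proj(n,world(np.array([[.13-.09*np.cos(t)-(-1)*0-.032*-np.sin(t)*1,0,.068+.09*np.sin(t)+.032*np.cos(t)]]),q[:3]))[0]-c),t) for t in np.linspace(.3,1,141)); print("jaw",n,best)
for n in I:
  im=I[n][:,:,::-1].copy()
  for P,qq in((mkp(q)[0],q[:3]),):
    for V in P: cv2.polylines(im,[cv2.convexHull(proj(n,world(V,qq)).astype(np.float32)).round().astype(np.int32)],True,(0,0,255),1)
  a=(270,125,380,255) if n=="top" else (295,220,415,325)
  cv2.imwrite(f"pics/fit_{n}.png",cv2.resize(im[a[1]:a[3],a[0]:a[2]],None,fx=4,fy=4))
a=cv2.imread("pics/fit_top.png");b=cv2.imread("pics/fit_scene.png");H=max(len(a),len(b))
cv2.imwrite("pics/fit.png",cv2.resize(np.hstack([cv2.copyMakeBorder(i,0,H-len(i),0,0,0) for i in(a,b)]),(800,452)))
E
python3 run.py
```

```text
gauge ['top'] [0.50087137 0.31076118] -23.646976666848808 37.63691942743095
gauge ['scene'] [0.49673938 0.31159524] -23.882401603663446 21.379566315853374Traceback (most recent call last):
  File "run.py", line 6, in <module>
    x,f=fit([g[i] for i in k],[.505,.285,np.radians(-25)],lambda q:((blade,foot,grip),q),[.01,.01,.1]); print("gauge",k,x[:2],np.degrees(x[2]),f)
        ~~~^^^^^^^^^^^^^^^^^^^^^^^^^^^^^^^^^^^^^^^^^^^^^^^^^^^^^^^^^^^^^^^^^^^^^^^^^^^^^^^^^^^^^^^^^^^
  File "fit.py", line 30, in fit
    r=minimize(cost,x0,method="Nelder-Mead",options=dict(initial_simplex=sim,xatol=1e-5,fatol=1e-3,maxiter=400)); x0=r.x
    res = _minimize_neldermead(fun, x0, args, callback, bounds=bounds,
                               **options)
    fxcc = func(xcc)
    fx = function(np.copy(x), *(wrapper_args + args))
  File "fit.py", line 25, in cost
    u0,v0,u1,v1=roi; e+=(((render(n,*mk(q),roi)-a[v0:v1,u0:u1])**2)*w[v0:v1,u0:u1]).sum()
                           ~~~~~~^^^^^^^^^^^^^^
  File "fit.py", line 15, in render
    a=(proj(n,world(V,q))-[u0-.5,v0-.5])*S-.5
       ~~~~^^^^^^^^^^^^^^
  File "h.py", line 8, in proj
    c=arm.camera_info(n); q=np.atleast_2d(X)@c["R"].T+c["t"]
ValueError: time passes only in moves, steps and waits
```

```bash
sed -i 's/^def cloud/import os,pickle\nif not os.path.exists("cam.pkl"): pickle.dump({n:arm.camera_info(n) for n in("top","scene")},open("cam.pkl","wb"))\nCAM=pickle.load(open("cam.pkl","rb"))\ndef cloud/; s/arm.camera_info(n); /CAM[n]; /' h.py; python3 run.py
```

```text
gauge ['top'] [0.50087137 0.31076118] -23.646976666848808 37.63691942743095
gauge ['scene'] [0.49673938 0.31159524] -23.882401603663446 21.379566315853374
gauge ['top', 'scene'] [0.49989029 0.31071722] -23.37178355819203 70.29194417020514
press ['top'] [ 0.58695238 -0.00059633] 8.03835519779836 -0.019841897397434173 119.3010712771883
press ['scene'] [0.57968896 0.00159809] 8.271307379726444 -0.018956703417836167 110.97517321273196
press ['top', 'scene'] [ 5.86470385e-01 -3.64946794e-04] 8.224772963520746 -0.021230222343935283 376.6839524564918
top [322.44720497 166.27329193] [294 160  57  13 322]
jaw top (np.float64(0.5512081095602032), np.float64(0.72))
scene [360.32835821 255.7238806 ] [348 239  25  34 134]
jaw scene (np.float64(0.0369742483641109), np.float64(0.65))
```

View pics/fit.png

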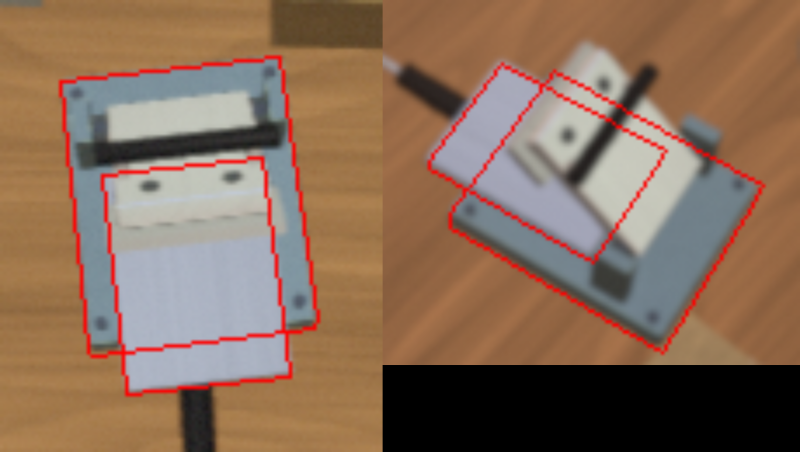

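The red outlines match the base and plate edges in both views, so press yaw is about 8.2° and jaw angle about 0.7 rad. I'll write a targeting helper and go above the bar with closed fingers.

```bash
cat > to.py <<'E'
# usage: to.py x y z yaw  -> shift in tool axes from present pose
import sys; from bench import arm; import numpy as np
from scipy.spatial.transform import Rotation as Ro
s=arm.get_state(); R=Ro.from_euler("xyz",s["orientation"],degrees=True)
x,y,z,w=map(float,sys.argv[1:5]); G=Ro.from_euler("xyz",[180,0,w],degrees=True)
print("clock",round(s["clock"],2),"pos",s["ee_pos"].round(4),"rpy",s["orientation"].round(2),"F",s["force"].round(2),"M",s["moment"].round(2),"gap",round(s["finger_gap"],4))
print("shift",R.inv().apply(np.array([x,y,z])-s["ee_pos"]).round(4),"rot",(R.inv()*G).as_rotvec(degrees=True).round(2))
E
cat > pr.py <<'E'
# press point (mm) -> world
import sys,numpy as np
def W(x,y,z,q=(.5855,-.0003,8.15)):
    c,s=np.cos(np.radians(q[2])),np.sin(np.radians(q[2])); x,y=x/1e3,y/1e3
    return np.round([q[0]+c*x-s*y,q[1]+s*x+c*y,z/1e3],4)
if __name__=="__main__":
    for t in np.arange(.75,-.06,-.05): print(round(t,2),W(130-90*np.cos(t)+40*np.sin(t),0,68+90*np.sin(t)+40*np.cos(t)), "topmost",W(130-90*np.cos(t)+32*np.sin(t),0,76+90*np.sin(t)+32*np.cos(t)))
E
python3 pr.py; python3 to.py .670 .0115 .20 8.15
```

```text
0.75 [0.676  0.0127 0.1586] topmost [0.6706 0.0119 0.1608]
0.7 [0.6716 0.012  0.1566] topmost [0.6665 0.0113 0.1585]
0.65 [0.6672 0.0114 0.1543] topmost [0.6624 0.0107 0.1559]
0.6 [0.663  0.0108 0.1518] topmost [0.6585 0.0102 0.1532]
0.55 [0.6589 0.0102 0.1491] topmost [0.6548 0.0096 0.1503]
0.5 [0.655  0.0097 0.1463] topmost [0.6512 0.0091 0.1472]
0.45 [0.6512 0.0091 0.1432] topmost [0.6477 0.0086 0.144 ]
0.4 [0.6475 0.0086 0.1399] topmost [0.6445 0.0081 0.1405]
0.35 [0.6441 0.0081 0.1364] topmost [0.6414 0.0077 0.1369]
0.3 [0.6408 0.0076 0.1328] topmost [0.6384 0.0073 0.1332]
0.25 [0.6377 0.0072 0.129 ] topmost [0.6357 0.0069 0.1293]
0.2 [0.6347 0.0068 0.1251] topmost [0.6332 0.0065 0.1252]
0.15 [0.632  0.0064 0.121 ] topmost [0.6308 0.0062 0.1211]
0.1 [0.6295 0.006  0.1168] topmost [0.6287 0.0059 0.1168]
0.05 [0.6272 0.0057 0.1124] topmost [0.6268 0.0056 0.1125]
-0.0 [0.6251 0.0054 0.108 ] topmost [0.6251 0.0054 0.108 ]
-0.05 [0.6232 0.0051 0.1035] topmost [0.6236 0.0052 0.1035]
clock 0.7 pos [ 0.1768 -0.5995  0.2313] rpy [180.    -0.    16.43] F [-0.18  0.38 -0.59] M [0.04 0.02 0.04] gap 0.0854
shift [ 0.6459 -0.4465  0.0313] rot [ 0.   -0.    8.28]
```

```bash
python3 -m jog '.033 -.023 0 0 0 1; .067 -.046 0 0 0 2; .1 -.069 0 0 0 3; .134 -.092 0 0 0 4; .168 -.115 0 0 0 5;.2 -.138 0 0 0 6;.234 -.161 0 0 0 7;.268 -.184 0 0 0 8.3;.3 -.207 0 0 0 8.3;.334 -.23 0 0 0 8.3;.368 -.253 0 0 0 8.3;.4 -.276 0 0 0 8.3' 0 30; python3 to.py .670 .0115 .20 8.15
```

```text
clock: 1.7
ee_pos: [0.4836, -0.2197, 0.2317]
orientation: [180.0, -0.0, 8.1]
force: [0.2, 0.2, 0.1]
finger_gap: -0.0001
gripper_force: 0.0
clock 1.7 pos [ 0.4836 -0.2197  0.2317] rpy [ 1.7997e+02 -4.0000e-02  8.1400e+00] F [0.24 0.21 0.14] M [-0.03 -0.02 -0.06] gap -0.0001
shift [ 0.2173 -0.2025  0.0318] rot [ 0.03 -0.04 -0.01]
```

```bash
python3 -m jog '.03 -.028 .004;.06 -.056 .008;.09 -.084 .012;.12 -.112 .016;.15 -.14 .02;.18 -.168 .025;.205 -.19 .03;.217 -.202 .032;.217 -.202 .042;.217 -.202 .055;.217 -.202 .06' 2>&1 | tail -6; echo; python3 -m jog '.217 -.202 .03 0 0 0' | head -0; python3 to.py .670 .0115 .165 8.15
```

```text
Traceback (most recent call last):
ValueError: each row has 6 numbers

clock 1.78 pos [ 0.5096 -0.188   0.2282] rpy [ 1.7993e+02 -8.0000e-02  8.1000e+00] F [ 0.75 -1.3  -0.45] M [-0.07 -0.08  0.01] gap 0.0002
shift [ 0.1868 -0.175   0.0632] rot [ 0.07 -0.08 -0.05]Exception ignored on flushing sys.stdout:
BrokenPipeError: [Errno 32] Broken pipe
```

```bash
python3 -m jog '.03 -.028 .004 0 0 0;.06 -.056 .008 0 0 0;.09 -.084 .012 0 0 0;.12 -.112 .016 0 0 0;.15 -.14 .02 0 0 0;.175 -.163 .025 0 0 0;.187 -.175 .03 0 0 0;.187 -.175 .04 0 0 0;.187 -.175 .053 0 0 0;.187 -.175 .057 0 0 0;.187 -.175 .057 0 0 0;.187 -.175 .057 0 0 0'; python3 to.py .670 .0115 .156 8.15; python3 - <<'E'
from h import *
a=arm.grab_frame("top")[0][125:245,265:385,::-1];b=arm.grab_frame("scene")[0][210:330,290:410,::-1]
cv2.imwrite("pics/pre.png",cv2.resize(np.hstack([a,b]),(800,400)))
E
```

```text
clock: 2.78
ee_pos: [0.6684, 0.0086, 0.1701]
orientation: [180.0, 0.0, 8.0]
force: [0.4, -0.4, 0.5]
finger_gap: -0.0002
gripper_force: 0.0
clock 2.78 pos [0.6684 0.0086 0.1701] rpy [1.7995e+02 3.0000e-02 8.0200e+00] F [ 0.38 -0.37  0.51] M [-0.    0.04 -0.04] gap -0.0002
shift [ 0.002  -0.0026  0.0141] rot [ 0.05  0.03 -0.13]
```

View pics/pre.png

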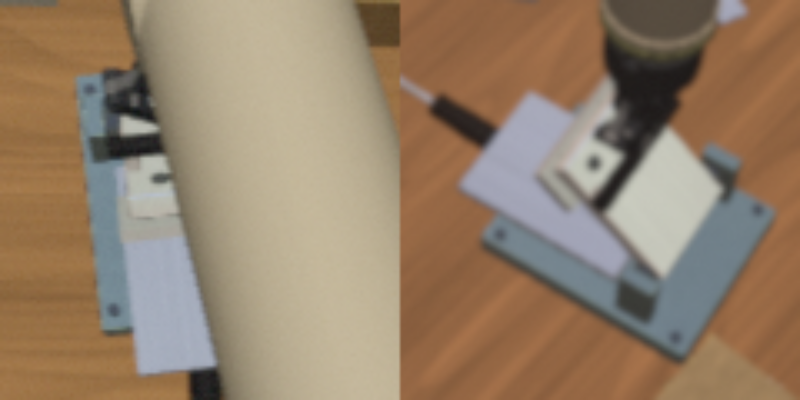

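The right half shows the closed fingers directly above the bar, at about (620,150). Next I descend to touch it.

```bash
python3 -m jog '.004 -.002 .003 0 0 0;.004 -.002 .006 0 0 0;.004 -.002 .008 0 0 0;.004 -.002 .010 0 0 0'; python3 -m jog '0 0 .002 0 0 0;0 0 .003 0 0 0;0 0 .004 0 0 0;0 0 .004 0 0 0'
```

```text
clock: 3.22
ee_pos: [0.6724, 0.013, 0.1598]
orientation: [180.0, 0.0, 8.1]
force: [-0.0, -0.3, -0.3]
finger_gap: 0.0001
gripper_force: 0.0
clock: 3.55
ee_pos: [0.6726, 0.0129, 0.1587]
orientation: [180.0, -0.1, 8.1]
force: [-8.6, -1.5, 17.3]
finger_gap: 0.0002
gripper_force: 8.9
```

Contact at z = 0.159 confirms t ≈ 0.7. I'll follow the arc.

```bash
python3 -m jog '-.002 0 .002 0 0 0;-.004 0 .0035 0 0 0;-.006 0 .005 0 0 0;-.008 0 .0065 0 0 0;-.010 0 .008 0 0 0;-.012 0 .0095 0 0 0;-.014 0 .011 0 0 0;-.0155 0 .0125 0 0 0'
```

```text
clock: 4.22
ee_pos: [0.6568, 0.0107, 0.1481]
orientation: [179.9, -0.1, 8.1]
force: [-21.2, -2.1, 34.5]
finger_gap: 0.0001
gripper_force: 17.7
```

```bash
python3 -m jog '-.002 0 0 0 0 0;-.004 0 .000 0 0 0;-.006 0 .0 0 0 0'; python3 -m jog '-.002 0 .001 0 0 0;-.004 0 .002 0 0 0;-.006 0 .004 0 0 0;-.008 0 .006 0 0 0'
```

```text
clock: 4.47
ee_pos: [0.6523, 0.01, 0.1455]
orientation: [180.0, -0.2, 8.1]
force: [2.5, 0.5, 3.6]
finger_gap: 0.0002
gripper_force: 2.0
clock: 4.8
ee_pos: [0.6436, 0.0088, 0.1381]
orientation: [180.0, -0.1, 8.1]
force: [1.8, -0.3, 4.2]
finger_gap: 0.0002
gripper_force: 2.7
```

```bash
python3 -m jog '-.0025 0 .0025 0 0 0;-.0045 0 .005 0 0 0;-.0065 0 .0075 0 0 0;-.008 0 .010 0 0 0;-.010 0 .013 0 0 0;-.0115 0 .016 0 0 0;-.013 0 .019 0 0 0;-.0145 0 .022 0 0 0;-.016 0 .025 0 0 0'; python3 -m jog '-.0005 0 .001 0 0 0;-.001 0 .002 0 0 0;-.0015 0 .003 0 0 0'
```

```text
clock: 5.55
ee_pos: [0.6259, 0.0063, 0.1122]
orientation: [180.0, 0.2, 8.1]
force: [-6.3, -0.2, 8.0]
finger_gap: 0.0
gripper_force: 4.3
clock: 5.8
ee_pos: [0.6247, 0.0061, 0.1092]
orientation: [180.0, 0.2, 8.1]
force: [-6.1, 0.4, 7.9]
finger_gap: -0.0002
gripper_force: 3.4
```

```bash
python3 -m jog '-.0003 0 .001 0 0 0;-.0006 0 .002 0 0 0;-.0006 0 .002 0 0 0'; python3 -m jog '0 0 .001 0 0 0;0 0 .002 0 0 0;0 0 .002 0 0 0'
```

```text
clock: 6.05
ee_pos: [0.6246, 0.0061, 0.108]
orientation: [180.0, 0.1, 8.1]
force: [-6.9, -0.1, 9.6]
finger_gap: 0.0002
gripper_force: 5.2
clock: 6.3
ee_pos: [0.6247, 0.0061, 0.1077]
orientation: [179.9, 0.1, 8.1]
force: [-12.6, -1.4, 25.1]
finger_gap: 0.0002
gripper_force: 12.5
```

Stop reached: z = 0.108 and force rising without motion. Lift off and head for the gauge.

```bash
python3 -m jog '0 0 -.02 0 0 0;0 0 -.05 0 0 0;0 0 -.085 0 0 0;0 0 -.1 0 0 0;0 0 -.1 0 0 0'; python3 to.py .4995 .311 .12 -23.6
```

```text
clock: 6.72
ee_pos: [0.6268, 0.0064, 0.2095]
orientation: [180.0, -0.3, 8.1]
force: [-0.2, 0.6, 0.1]
finger_gap: -0.0003
gripper_force: 0.0
clock 6.72 pos [0.6268 0.0064 0.2095] rpy [179.95  -0.3    8.12] F [-0.24  0.6   0.12] M [-0.01 -0.01  0.03] gap -0.0003
shift [-0.0835 -0.3196  0.0888] rot [-3.000e-02 -3.100e-01  3.172e+01]
```

```bash
python3 -m jog '-.008 -.032 .0 0 0 4;-.017 -.064 .0 0 0 8;-.025 -.096 .01 0 0 12;-.033 -.128 .02 0 0 16;-.042 -.16 .03 0 0 20;-.05 -.192 .04 0 0 24;-.058 -.224 .05 0 0 28;-.067 -.256 .06 0 0 31.7;-.075 -.29 .07 0 0 31.7;-.0835 -.3196 .085 0 0 31.7;-.0835 -.3196 .0888 0 0 31.7;-.0835 -.3196 .0888 0 0 31.7' .06; python3 to.py .4995 .311 .016 -23.6
python3 - <<'E'
from h import *
a=arm.grab_frame("top")[0];b=arm.grab_frame("scene")[0]
np.save("top_p2.npy",a);np.save("scene_p2.npy",b)
cv2.imwrite("pics/pg.png",cv2.resize(np.hstack([a[130:270,170:340,::-1],b[150:290,290:460,::-1]]),(800,330)))
E
```

```text
clock: 7.72
ee_pos: [0.4991, 0.3037, 0.1172]
orientation: [179.8, 0.2, -23.5]
force: [-0.3, 0.1, -0.2]
finger_gap: 0.0603
gripper_force: 0.0
clock 7.72 pos [0.4991 0.3037 0.1172] rpy [179.76   0.18 -23.5 ] F [-0.25  0.13 -0.24] M [ 0.02  0.01 -0.01] gap 0.0603
shift [-0.0023 -0.0073  0.1011] rot [0.24 0.18 0.1 ]
```

View pics/pg.png

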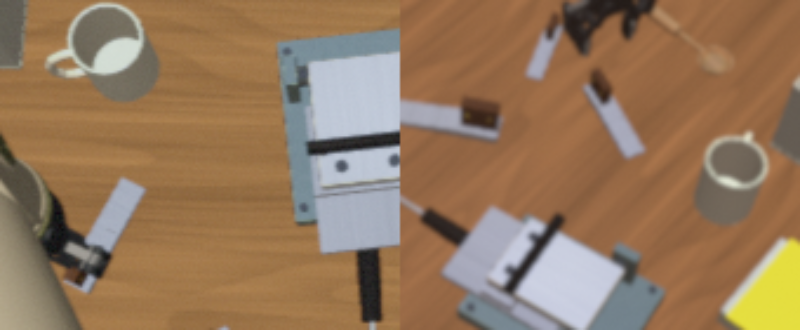

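The jaw is shut: in the left half the pad's front line lies over the plate at about (360,190). The gripper stands over the gauge's grip at about (80,265). I descend and grasp.

```bash
python3 -m jog '-.002 -.004 .02 0 0 0;-.0023 -.0073 .045 0 0 0;-.0023 -.0073 .07 0 0 0;-.0023 -.0073 .085 0 0 0;-.0023 -.0073 .095 0 0 0;-.0023 -.0073 .1 0 0 0;-.0023 -.0073 .1 0 0 0;-.0023 -.0073 .1 0 0 0'; python3 to.py .4995 .311 .016 -23.6
```

```text
clock: 8.48
ee_pos: [0.5013, 0.3111, 0.0196]
orientation: [179.9, 0.1, -23.5]
force: [-0.7, -0.8, -1.1]
finger_gap: 0.0595
gripper_force: 0.0
clock 8.48 pos [0.5013 0.3111 0.0196] rpy [ 1.7992e+02  1.1000e-01 -2.3510e+01] F [-0.71 -0.77 -1.14] M [ 0.01 -0.03 -0.01] gap 0.0595
shift [-0.0016  0.0007  0.0036] rot [0.08 0.11 0.09]
```

```bash
python3 -m jog '-.001 0 .002 0 0 0;-.0016 0 .0035 0 0 0;-.0016 0 .0035 0 0 0'; python3 -m jog '0 0 0 0 0 0;0 0 0 0 0 0;0 0 0 0 0 0;0 0 0 0 0 0;0 0 0 0 0 0;0 0 0 0 0 0;0 0 0 0 0 0;0 0 0 0 0 0' 0 45; python3 to.py .4995 .311 .016 -23.6
```

```text
clock: 8.73
ee_pos: [0.4993, 0.3122, 0.0159]
orientation: [179.9, 0.1, -23.5]
force: [-0.3, -0.5, 0.5]
finger_gap: 0.0599
gripper_force: 0.0
clock: 9.4
ee_pos: [0.4995, 0.312, 0.0158]
orientation: [179.9, 0.1, -23.5]
force: [0.1, -0.2, 5.2]
finger_gap: 0.013
gripper_force: 44.8
clock 9.4 pos [0.4995 0.312  0.0158] rpy [ 1.7991e+02  1.1000e-01 -2.3470e+01] F [ 0.11 -0.19  5.21] M [-0.08  0.13  0.  ] gap 0.013
shift [ 0.0004  0.0009 -0.0002] rot [0.09 0.11 0.13]
```

```bash
python3 -m jog '0 0 -.01 0 0 0;0 0 -.03 0 0 0;0 0 -.06 0 0 0;0 0 -.09 0 0 0;0 0 -.105 0 0 0;0 0 -.105 0 0 0;0 0 -.105 0 0 0'; python3 to.py .447 -.020 .10 8.15; python3 -c "
from h import *
a=arm.grab_frame('scene')[0]; np.save('scene_p3.npy',a); cv2.imwrite('pics/held.png',cv2.resize(a[100:240,300:470,::-1],(680,560)))"
```

```text
clock: 9.98
ee_pos: [0.4997, 0.3122, 0.1211]
orientation: [179.9, 0.1, -23.5]
force: [0.6, -0.9, -1.4]
finger_gap: 0.0136
gripper_force: 44.2
clock 9.98 pos [0.4997 0.3122 0.1211] rpy [ 1.7994e+02  1.0000e-01 -2.3470e+01] F [ 0.62 -0.85 -1.38] M [ 0.05  0.1  -0.01] gap 0.0136
shift [0.084  0.3256 0.0213] rot [ 3.000e-02  1.100e-01 -3.162e+01]
```

View pics/held.png

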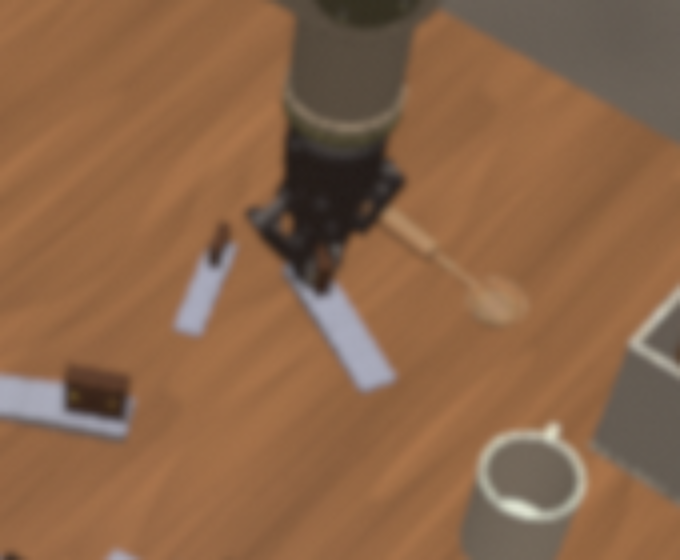

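The scene view shows the gauge lifted and level in the gripper, with the blade free. Carry it to the front of the press.

```bash
python3 -m jog '.007 .027 0 0 0 -3;.014 .055 0 0 0 -6;.021 .082 0 0 0 -9;.028 .109 0 0 0 -12;.035 .136 0 0 0 -15;.042 .163 0 0 0 -18;.049 .19 0 0 0 -21;.056 .218 0 0 0 -24;.063 .245 .0 0 0 -27;.07 .272 .0 0 0 -30;.077 .3 .01 0 0 -31.6;.084 .3256 .02 0 0 -31.6'; python3 -m jog '0 0 0 0 0 0;0 0 0 0 0 0'; python3 to.py .447 -.020 .065 8.15; python3 -c "
from h import *
for n in('top','scene'): np.save(n+'_p3.npy',arm.grab_frame(n)[0])
a=np.load('top_p3.npy');b=np.load('scene_p3.npy')
cv2.imwrite('pics/stage.png',cv2.resize(np.hstack([a[150:290,250:400,::-1],b[180:320,260:410,::-1]]),(800,373)))"
```

```text
clock: 11.03
ee_pos: [0.4455, -0.0218, 0.0997]
orientation: [180.0, 0.3, 8.2]
force: [1.0, -0.1, -2.5]
finger_gap: 0.0131
gripper_force: 44.3
clock: 11.2
ee_pos: [0.4452, -0.0215, 0.0993]
orientation: [180.0, 0.4, 8.0]
force: [0.1, 1.0, -1.6]
finger_gap: 0.0137
gripper_force: 44.4
clock 11.2 pos [ 0.4452 -0.0215  0.0993] rpy [179.96   0.38   7.95] F [ 0.12  0.99 -1.61] M [ 0.07  0.06 -0.  ] gap 0.0137
shift [ 0.0022 -0.0013  0.0343] rot [ 0.04  0.38 -0.2 ]
```

View pics/stage.png

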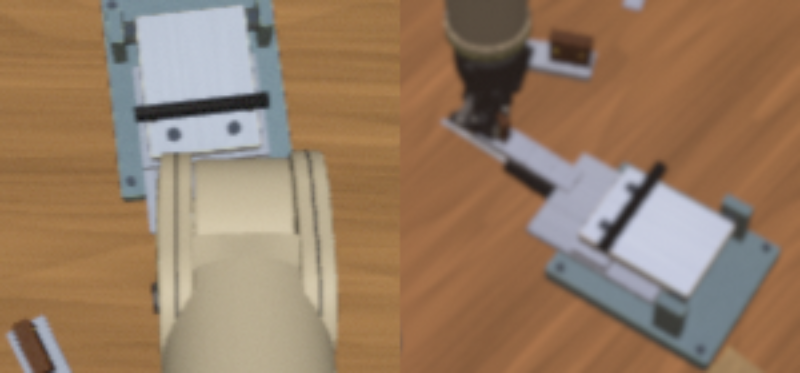

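The gauge is lined up with the plate and its tip is over the plate's front, at about (570,190) in the right half. Lower to contact.

```bash
python3 -m jog '0 0 .012 0 0 0;0 0 .024 0 0 0;0 0 .033 0 0 0;0 0 .037 0 0 0;0 0 .038 0 0 0;0 0 .038 0 0 0;0 0 .038 0 0 0'; python3 to.py .447 -.02 .057 8.15;  python3 -m jog '0 0 .001 0 0 0;0 0 .0015 0 0 0;0 0 .002 0 0 0;0 0 .002 0 0 0'; python3 to.py .447 -.02 .057 8.15
```

```text
clock: 11.88
ee_pos: [0.4471, -0.02, 0.0634]
orientation: [180.0, 0.1, 8.1]
force: [0.5, 0.0, -1.2]
finger_gap: 0.0132
gripper_force: 44.4
clock 11.88 pos [ 0.4471 -0.02    0.0634] rpy [1.7997e+02 1.3000e-01 8.1500e+00] F [ 0.5   0.01 -1.2 ] M [ 0.    0.05 -0.03] gap 0.0132
shift [-0.0001  0.      0.0064] rot [ 0.03  0.13 -0.  ]
clock: 12.22
ee_pos: [0.4468, -0.0202, 0.0611]
orientation: [180.0, 0.2, 8.1]
force: [-0.4, 0.4, -0.9]
finger_gap: 0.0132
gripper_force: 44.4
clock 12.22 pos [ 0.4468 -0.0202  0.0611] rpy [1.7997e+02 1.5000e-01 8.1300e+00] F [-0.41  0.37 -0.95] M [0.01 0.   0.02] gap 0.0132
shift [ 0.0002 -0.0001  0.0041] rot [ 0.03  0.15 -0.02]
```

```bash
python3 -m jog '0 0 .001 0 0 0;0 0 .002 0 0 0;0 0 .002 0 0 0;0 0 .002 0 0 0' | sed -n 2,4p; for i in 1; do python3 -m jog '0 0 .001 0 0 0;0 0 .001 0 0 0;0 0 .001 0 0 0'| sed -n 2,4p; done;  python3 -m jog '0 0 .0007 0 0 0;0 0 .0007 0 0 0;0 0 .0007 0 0 0'; python3 to.py .447 -.02 .057 8.15
```

```text
ee_pos: [0.4467, -0.0202, 0.0589]
orientation: [180.0, 0.2, 8.1]
force: [0.0, -0.1, -0.8]
ee_pos: [0.4467, -0.0202, 0.0579]
orientation: [180.0, 0.2, 8.1]
force: [0.1, 0.2, -1.0]
clock: 13.05
ee_pos: [0.4468, -0.0202, 0.0573]
orientation: [180.0, 0.2, 8.1]
force: [0.5, 0.6, -1.9]
finger_gap: 0.0133
gripper_force: 44.4
clock 13.05 pos [ 0.4468 -0.0202  0.0573] rpy [1.7997e+02 1.7000e-01 8.1300e+00] F [ 0.51  0.62 -1.88] M [-0.01  0.09 -0.01] gap 0.0133
shift [ 0.0003 -0.0001  0.0003] rot [ 0.03  0.17 -0.02]
```

```bash
python3 -m jog '0 0 .0005 0 0 0;0 0 .0005 0 0 0;0 0 .0005 0 0 0'| sed -n 2,4p;  python3 to.py .447 -.02 .057 8.15;python3 -m jog '0 0 .0005 0 0 0;0 0 .0005 0 0 0;0 0 .0005 0 0 0'| sed -n 2,4p;  python3 to.py .447 -.02 .057 8.15
```

```text
ee_pos: [0.4467, -0.0202, 0.0568]
orientation: [180.0, 0.2, 8.1]
force: [-0.9, 0.3, -1.1]
clock 13.3 pos [ 0.4467 -0.0202  0.0568] rpy [1.7997e+02 1.7000e-01 8.1300e+00] F [-0.95  0.26 -1.07] M [-0.03  0.02  0.02] gap 0.0133
shift [ 0.0003 -0.0001 -0.0002] rot [ 0.03  0.17 -0.02]
ee_pos: [0.4468, -0.0202, 0.0564]
orientation: [180.0, 0.2, 8.1]
force: [-0.7, 0.1, -1.0]
clock 13.55 pos [ 0.4468 -0.0202  0.0564] rpy [1.7997e+02 1.6000e-01 8.1300e+00] F [-0.73  0.07 -0.96] M [0.   0.02 0.  ] gap 0.0134
shift [ 0.0002 -0.0002 -0.0006] rot [ 0.03  0.16 -0.02]
```

```bash
python3 -m jog '0 0 .0005 0 0 0;0 0 .0005 0 0 0;0 0 .0005 0 0 0'| sed -n 2,4p;  python3 to.py .447 -.02 .057 8.15;python3 -m jog '0 0 .0004 0 0 0;0 0 .0004 0 0 0;0 0 .0004 0 0 0'| sed -n 2,4p;  python3 to.py .447 -.02 .057 8.15
```

```text
ee_pos: [0.4468, -0.0202, 0.056]
orientation: [180.0, 0.2, 8.1]
force: [-1.8, -0.1, 2.0]
clock 13.8 pos [ 0.4468 -0.0202  0.056 ] rpy [1.7997e+02 1.6000e-01 8.1300e+00] F [-1.83 -0.09  1.96] M [ 0.01  0.24 -0.03] gap 0.0134
shift [ 0.0002 -0.0002 -0.001 ] rot [ 0.03  0.16 -0.02]
ee_pos: [0.4468, -0.0203, 0.0556]
orientation: [180.0, 0.2, 8.1]
force: [-3.7, -0.2, 4.7]
clock 14.05 pos [ 0.4468 -0.0203  0.0556] rpy [1.7997e+02 1.6000e-01 8.1200e+00] F [-3.73 -0.23  4.71] M [-0.06  0.38 -0.03] gap 0.0132
shift [ 0.0002 -0.0003 -0.0014] rot [ 0.03  0.16 -0.03]
```

```bash
python3 -m jog '.0 0 -.0006 0 0 0;.004 0 -.0006 0 0 0;.008 0 -.0006 0 0 0;.012 0 -.0006 0 0 0;.016 0 -.0006 0 0 0;.02 0 -.0006 0 0 0;.02 0 -.0006 0 0 0'| sed -n 1,4p;  python3 to.py .447 -.02 .057 8.15;python3 -m jog '.004 0 0 0 0 0;.008 0 0 0 0 0;.012 0 0 0 0 0;.016 0 0 0 0 0;.016 0 0 0 0 0'| sed -n 2,4p;  python3 to.py .447 -.02 .057 8.15
```

```text
clock: 14.63
ee_pos: [0.4676, -0.0171, 0.056]
orientation: [180.0, 0.1, 8.1]
force: [0.4, -0.4, 0.1]
clock 14.63 pos [ 0.4676 -0.0171  0.056 ] rpy [1.7996e+02 1.2000e-01 8.1500e+00] F [ 0.4  -0.36  0.09] M [ 0.07 -0.29  0.04] gap 0.0131
shift [-0.0208 -0.0001 -0.0009] rot [ 0.04  0.12 -0.  ]
ee_pos: [0.4832, -0.015, 0.0561]
orientation: [180.0, 0.1, 8.1]
force: [0.6, 0.3, 0.5]
clock 15.05 pos [ 0.4832 -0.015   0.0561] rpy [1.7996e+02 1.3000e-01 8.1400e+00] F [0.6  0.28 0.46] M [ 0.1  -0.35 -0.04] gap 0.0129
shift [-0.0365 -0.0001 -0.0009] rot [ 0.04  0.13 -0.01]
```

```bash
python3 -m jog '.003 0 0 0 0 0;.006 0 0 0 0 0;.009 0 0 0 0 0;.012 0 0 0 0 0;.012 0 0 0 0 0'| sed -n 2,4p;  python3 to.py .447 -.02 .057 8.15;python3 -m jog '.002 0 0 0 0 0;.004 0 0 0 0 0;.006 0 0 0 0 0;.008 0 0 0 0 0;.008 0 0 0 0 0'| sed -n 2,4p;  python3 to.py .447 -.02 .057 8.15
```

```text
ee_pos: [0.4946, -0.0134, 0.0561]
orientation: [180.0, 0.2, 8.1]
force: [-1.8, -1.0, 5.7]
clock 15.47 pos [ 0.4946 -0.0134  0.0561] rpy [1.7997e+02 1.7000e-01 8.1300e+00] F [-1.83 -0.98  5.67] M [0.02 0.33 0.01] gap 0.0134
shift [-0.048  -0.0002 -0.0008] rot [ 0.03  0.17 -0.02]
ee_pos: [0.5022, -0.0123, 0.0561]
orientation: [180.0, 0.2, 8.1]
force: [-3.5, -0.2, 7.5]
clock 15.88 pos [ 0.5022 -0.0123  0.0561] rpy [179.97   0.2    8.13] F [-3.54 -0.22  7.45] M [-0.07  0.71 -0.05] gap 0.0135
shift [-0.0557 -0.0002 -0.0007] rot [ 0.03  0.2  -0.02]
```

Fz has risen and the moment puts the contact near the plate's front edge, so the nose is slightly up (about 0.3°). I'll level it with a small lift and a nose-down pitch.

```bash
python3 -m jog '0 0 -.0003 0 0 0;0 0 -.0003 0 -.15 0;0 0 -.0003 0 -.3 0;0 0 -.0003 0 -.3 0;0 0 -.0003 0 -.3 0' >/dev/null;  python3 to.py .447 -.02 .057 8.15; python3 -m jog '0 0 0 0 0 0;0 0 -.0000 0 -.2 0;0 0 0 0 -.3 0;0 0 0 0 -.3 0' >/dev/null;  python3 to.py .447 -.02 .057 8.15
```

```text
clock 16.3 pos [ 0.5022 -0.0124  0.0562] rpy [179.97   0.47   8.12] F [-3.57 -1.04  4.52] M [-0.13  0.42 -0.04] gap 0.0132
shift [-0.0558 -0.0002 -0.0004] rot [ 0.03  0.47 -0.03]
clock 16.63 pos [ 0.5023 -0.0123  0.0562] rpy [179.96   0.77   8.13] F [-4.44 -1.14  5.1 ] M [-0.21  0.26 -0.08] gap 0.0131
shift [-0.0558 -0.0002 -0.    ] rot [ 0.04  0.77 -0.02]
```

```bash
cat > avg.py <<'E'
from bench import arm; import numpy as np
# camera calls let 0.05 s pass each: average the readings
F=[];M=[]
for i in range(6):
    arm.grab_frame("top"); s=arm.get_state(); F.append(s["force"]); M.append(s["moment"])
c,k=np.cos(np.radians(8.15)),np.sin(np.radians(8.15))
F=np.mean(F,0);M=np.mean(M,0);e=s["ee_pos"]
print("t %.2f along %.2f mm z %.2f pitch %.2f | push %.2f side %.2f Fz %.2f My %.2f gap %.4f"%(s["clock"],1e3*((e[0]-.5855)*c+(e[1]+.0003)*k),e[2]*1e3,s["orientation"][1],-(F[0]*c+F[1]*k),-F[0]*k+F[1]*c,F[2],-M[0]*k+M[1]*c,s["finger_gap"]))
E
python3 -m jog '0 0 -.0002 0 .15 0;0 0 -.0004 0 .25 0;0 0 -.0004 0 .25 0'>/dev/null; python3 avg.py; python3 -m jog '.001 0 0 0 0 0;.002 0 0 0 0 0;.003 0 0 0 0 0;.003 0 0 0 0 0'>/dev/null; python3 avg.py
```

```text
t 17.18 along -84.09 mm z 56.48 pitch 0.52 | push -0.93 side 0.03 Fz -0.54 My -0.18 gap 0.0131
t 17.82 along -81.08 mm z 56.53 pitch 0.51 | push -0.33 side 0.32 Fz -0.86 My -0.12 gap 0.0135
```

```bash
python3 -m jog '.001 0 .0001 0 0 0;.002 0 .00015 0 0 0;.003 0 .00015 0 0 0;.004 0 .00015 0 0 0;.004 0 .00015 0 0 0'>/dev/null; python3 avg.py; python3 -m jog '.001 0 0 0 0 0;.002 0 0 0 0 0;.003 0 0 0 0 0;.003 0 0 0 0 0'>/dev/null; python3 avg.py; python3 -m jog '.001 0 0 0 0 0;.002 0 0 0 0 0;.003 0 0 0 0 0;.003 0 0 0 0 0'>/dev/null; python3 avg.py
```

```text
t 18.53 along -76.96 mm z 56.41 pitch 0.49 | push -0.78 side -0.37 Fz -0.55 My -0.23 gap 0.0133
t 19.17 along -74.00 mm z 56.34 pitch 0.50 | push 0.13 side 0.02 Fz 0.06 My -0.14 gap 0.0130
t 19.80 along -70.95 mm z 56.35 pitch 0.49 | push -0.14 side 0.09 Fz 0.36 My -0.16 gap 0.0135
```

```bash
python3 -m jog '.001 0 0 0 0 0;.002 0 0 0 0 0;.002 0 0 0 0 0'>/dev/null; python3 avg.py; python3 -m jog '.001 0 0 0 0 0;.002 0 0 0 0 0;.002 0 0 0 0 0'>/dev/null; python3 avg.py;python3 -m jog '.001 0 0 0 0 0;.002 0 0 0 0 0;.002 0 0 0 0 0'>/dev/null; python3 avg.py
```

```text
t 20.35 along -69.21 mm z 56.26 pitch 0.52 | push 2.04 side 0.02 Fz 1.73 My 0.18 gap 0.0132
t 20.90 along -68.09 mm z 56.20 pitch 0.63 | push 8.00 side 0.12 Fz 7.07 My 1.25 gap 0.0133
t 21.45 along -66.34 mm z 56.21 pitch 0.66 | push 10.10 side 0.21 Fz 8.60 My 1.57 gap 0.0134
```

Contact at along ≈ −69.5 mm. Part of the 10 N push is my own down-force friction, so I'll relieve that and measure again.

```bash
python3 -m jog '0 0 -.0002 0 .1 0;0 0 -.0004 0 .15 0;0 0 -.0004 0 .15 0'>/dev/null; python3 avg.py; python3 -m jog '0 0 -.0003 0 0 0;0 0 -.0003 0 0 0;0 0 -.0003 0 0 0'>/dev/null; python3 avg.py
```

```text
t 22.00 along -66.29 mm z 56.23 pitch 0.51 | push 6.93 side 0.13 Fz 3.28 My 1.14 gap 0.0133
t 22.55 along -66.28 mm z 56.33 pitch 0.51 | push 5.07 side -0.03 Fz 0.54 My 0.95 gap 0.0134
```

```bash
python3 -m jog '.0003 0 -.0001 0 0 0;.0006 0 -.0001 0 0 0;.0006 0 -.0001 0 0 0'>/dev/null; python3 avg.py; python3 -c "
from h import *
a=arm.grab_frame('top')[0];b=arm.grab_frame('scene')[0]
cv2.imwrite('pics/end.png',cv2.resize(np.hstack([a[140:280,250:400,::-1],b[190:310,290:420,::-1][:,:,:] if 0 else b[180:320,270:420,::-1]]),(800,373)))"
```

```text
t 23.10 along -65.84 mm z 56.37 pitch 0.53 | push 5.91 side -0.14 Fz 0.58 My 1.05 gap 0.0133
```

View pics/end.png

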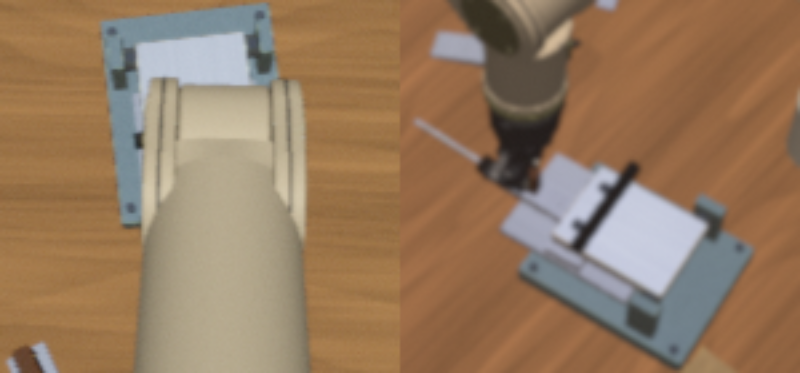

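The right half shows the gauge held with its blade in the gap under the shut jaw, and the screwdriver undisturbed. I'll ease the push slightly and hand in.

```bash
python3 -m jog '-.0003 0 0 0 0 0;-.0003 0 0 0 0 0;-.0003 0 0 0 0 0'>/dev/null; python3 avg.py; python3 -c "
from bench import arm
print(arm.hand_in())"
```

```text
t 23.75 along -65.78 mm z 56.48 pitch 0.49 | push 5.48 side -0.65 Fz -0.82 My 1.10 gap 0.0133
the job is handed in; nothing more can be done
None
```

I swung the jaw down onto its stop, slid the middle-sized gauge in about 3.5 mm past first contact with the pad, and handed in at 23.8 s still holding it there; the push was about 5.5 N (on the way in it briefly reached 10 N, partly from my own down-force, which I then eased off), and no verdict was returned.

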